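# Set and lock the two cursors of a hem gauge

## Task

Set the hem gauge for the next job: slide the left cursor until its pointer lines up with the left brass clip and the right cursor until its pointer lines up with the right brass clip, to within about two millimetres. Then slide the locking slide at the bottom of the sloping deck fully to the right against its stop, with both cursors still on their marks. Leave the cones on the shelf and the oil bottle and the spool in front where they stand.

Things in the scene. Friction and masses are not known exactly. Their poses are not given: they have to be found in the camera images.
- gauge: grey hem gauge stand, fixed to the table, 300 mm wide (y), 175 mm deep (x), 306 mm high. Origin at table level under the middle of the long track; x away from the robot side, y left along the tracks, z up. The deck slopes 30 degrees, rising along +x: it passes through (0, 0, 0.150), the long track's line, ends 34 mm above and 96 mm below it. 4 mm high stops end the tracks.
- shelf_edge (a point): middle of the lower front edge of the cone shelf above the long track, axes as gauge. The shelf reaches 103 mm back (+x) from here over the full width, its rim 13 mm higher. It overhangs the cursors' grip points (5 mm in front of it, 120 mm below), so they can be reached and left only with the tool leaning, about square to the deck (25 to 40 degrees off vertical, hand nearer the robot).
- left_cursor (a joint): Left cursor of the two on the long track (they cannot pass each other): m along the track, 0 = middle, positive = left (gauge +y), -0.11 to 0.11; equals the gauge-frame y of its grip and tip. Stays where left, 2 N moves it. Black upright block, 16 mm along the track, 22 mm up the slope, top 35 mm above the deck, on a steel shoe 26 x 30 mm, 6 mm high; a thin low pointer points down the slope.
- right_cursor (a joint): Right cursor of the two on the long track (they cannot pass each other): m along the track, 0 = middle, positive = left (gauge +y), -0.11 to 0.11; equals the gauge-frame y of its grip and tip. Stays where left, 2 N moves it. Black upright block, 16 mm along the track, 22 mm up the slope, top 35 mm above the deck, on a steel shoe 26 x 30 mm, 6 mm high; a thin low pointer points down the slope.
- left_cursor_grip (a point): point inside the black block of the left cursor, on its middle line, 27 mm above the deck and 8 mm below the block's top: a place for the TCP. Axes: x up the slope, y along the track (left), z square off the deck.
- right_cursor_grip (a point): point inside the black block of the right cursor, on its middle line, 27 mm above the deck and 8 mm below the block's top: a place for the TCP. Axes: x up the slope, y along the track (left), z square off the deck.
- left_cursor_tip (a point): tip of the left cursor's steel pointer, 27 mm down the slope from the middle of the cursor and 3.5 mm above the deck; axes as those of its grip point.
- right_cursor_tip (a point): tip of the right cursor's steel pointer, likewise.
- left_clip: left one of two fixed brass marker clips just below the long track, 60 to 75 mm apart: a block 14 mm along the track, 12 mm across it, top 9 mm above the deck (screw head 12 mm), with a pointed nose up the slope. Origin at the nose's tip, 4 mm above the deck, axes parallel to gauge: a cursor is on its mark when its pointer tip has the same gauge-frame y as this origin.
- right_clip: right one of two fixed brass marker clips just below the long track, 60 to 75 mm apart: a block 14 mm along the track, 12 mm across it, top 9 mm above the deck (screw head 12 mm), with a pointed nose up the slope. Origin at the nose's tip, 4 mm above the deck, axes parallel to gauge: a cursor is on its mark when its pointer tip has the same gauge-frame y as this origin.
- lock_slide (a joint): locking slide on the short track in the middle near the deck's lower edge, 72 mm down the slope from the long track. m: 0 = left end stop (open), 0.06 = right end stop (locked); gauge-frame y = 0.03 - value. Stays where left, 2.5 N moves it. Upright dark steel tab, 11 mm along the track, 24 mm up the slope, top 32 mm above the deck, on a foot 22 mm long and 5 mm high.
- lock_slide_grip (a point): point inside the tab of the locking slide, on its middle line, 27 mm above the deck and 5 mm below the tab's top: a place for the TCP. Axes as those of the cursors' grip points (x up the slope, y left along the track, z square off the deck).
- overlock: overlock sewing machine, fixed, between the robot and the left of the gauge: reaches from 120 mm before its origin to 160 mm behind it (x) and 190 mm to either side (y), hand wheel included; 285 mm high, with a thread pole up to 455 mm at its rear. An obstacle to be passed over or round. Origin at table level, axes as the robot's.
- cone_a: white thread cone, 65 mm across and 125 mm tall, standing on the shelf of the gauge stand, on its left half; origin at the centre of its underside. To be left alone.
- cone_b: dark thread cone, 59 mm across and 120 mm tall, standing on the shelf of the gauge stand, on its right half; origin at the centre of its underside. To be left alone.
- oiler: oil bottle with a pointed spout, 38 mm across and 128 mm tall, standing on the table before the right-hand end of the gauge stand; origin at the centre of its underside. To be left alone.
- spool: thread spool, 26 mm across and 50 mm tall, standing on the table before the gauge stand; origin at the centre of its underside. To be left alone.

How it is judged:
On the way, in this order (a step that is already met when the one before it is completed fails the run):
1. both cursors stand at rest with their pointers at their own clips (within 3 mm along the track) while the locking slide is still open (y of left_cursor_tip in the frame of left_clip between -0.003 and 0.003 m and y of right_cursor_tip in the frame of right_clip between -0.003 and 0.003 m and velocity of joint left_cursor between -0.01 and 0.01 m/s and velocity of joint right_cursor between -0.01 and 0.01 m/s and value of joint lock_slide below 0.04 m), for 0.2 s.
2. the locking slide is at its right end stop with both cursors still on their marks (y of left_cursor_tip in the frame of left_clip between -0.003 and 0.003 m and y of right_cursor_tip in the frame of right_clip between -0.003 and 0.003 m and value of joint lock_slide above 0.058 m), for 0.2 s.
At the end, for the whole second after the job is handed in: Both pointers are within 3 mm, along the track, of the noses of their own clips, the locking slide is within 2 mm of its right end stop, all three are at rest, and cones, bottle and spool stand upright (within 0.15 rad) (all of step 2 and velocity of joint left_cursor between -0.01 and 0.01 m/s and velocity of joint right_cursor between -0.01 and 0.01 m/s and velocity of joint lock_slide between -0.01 and 0.01 m/s and angle between each of cone_a, cone_b, oiler, spool's own z axis and vertical below 0.15 rad); the robot touches nothing.
It fails at once if a cone, the oil bottle or the spool is moved more than 20 mm (distance of any of cone_a, cone_b, oiler, spool from where it was at the start of the episode above 0.02 m).
It also fails if it takes over 54 s, if anything falls off the work surface, if the arm or the gripper's body presses on something with over 40 N, if the wrist force passes 120 N, or if a joint passes its speed limit or range.

## Robot

A 7-joint arm with a two-finger parallel gripper is mounted at the origin on a cart in front of the work surface, level with it; the furniture and walls round the work are solid. World frame = base frame: x ahead of the robot, y to its left, z up, the work surface at z = 0. Lengths are in m, angles in rad, forces in N, time in s.
With the tool pointing down it reaches from about 0.4 to 0.85 m from the base axis. Payload 10.4 kg.
Tool frame: the origin (TCP) lies between the finger pads, 19 mm behind the fingertips; this is the grasp point; z points along the fingers, y is the line along which they close (so a half turn about z gives the same grasp; the last joint's range is limited). The gripper opens to 87 mm and grips with 3 to 60 N. Pads are 19 mm wide; open, the fingers measure 117 mm over their backs; the gripper's body (75 mm by 190 mm) begins 51 mm behind the grasp point.
Start: joints at [1.182, 0.332, -0.065, 1.46, 0.022, 1.35, -0.088], TCP at [0.224, -0.584, 0.241] pointing down, gripper open.
Joint ranges: [-2.6, 2.6], [-0.5, 2.12], [-1.47, 1.34], [0.16, 2.42], [-1.27, 4.41], [0.06, 2.06], [-2.6, 2.6]. Speed limits (rad/s): [2.22, 2.22, 2.79, 2.79, 3.14, 3.14, 3.14].

## Interface

Orientations are given as a unit quaternion [x, y, z, w].
In Python, from rig import bot gives the robot as it stands.
- The arm moves only by the shell command python3 drive.py 'ROWS' [OPENING] [FORCE]. ROWS is a JSON list of rows, 1 to 12 of them, each of 6 numbers: dx, dy, dz in m, then a rotation vector rx, ry, rz in rad; each row is the pose to reach, as a shift and turn from the pose commanded when the command began, along the tool's axes at that moment; what a row does not reach only later rows make up. A row lasts 1/10 s, in which the tool goes at most 0.05 m and 0.15 rad, less where a joint would pass 70% of its speed; a pose out of reach is approached as far as the arm can. OPENING is the opening from 0.0 (shut) to 1.0 (fully open), set as the command begins (- or left out keeps the last). The fingers move at their own pace and stop on an object; FORCE is the grip in N (left out, the last holds). Time passes only in rows, so rows that do not move let the fingers close. It prints the time, the measured TCP pose, the force, the opening and the grip force at its end.
- bot.sense(): the state, without advancing time (a new reading comes with each control period).
- bot.camera(name): name is "scene" or "side" or "wrist"; returns a dict with "img" (420x560x3 uint8, red, green, blue), "camera_matrix" (3x3 intrinsics, pixels), "k1" (the pictures are not rectified: a ray, as slopes to the right and down, at radius r is drawn at 1 + k1 r^2 times it, then the intrinsics apply), "world_to_cam" (4x4, takes a point from world to camera coordinates). Camera axes: x right, y up, looking along -z (the intrinsics and any distortion apply to the point x, -y, -z); pixel columns grow to the right and rows downward; lengths in m; the calibration is good to about 2 mm. A picture is of the moment at which its call begins. There is no depth.
- bot.hand_in(): hands the job in; it is judged then, once.
The state is a dict: "time_s": time; "joint_pos": joint angles; "joint_vel": joint speeds; "tau": joint torques, N m; "tool_pos": TCP position; "tcp_rot": TCP orientation; "ft_force": force on the tool from outside, world axes, zero at the start; "wrist_torque": the same for the moment, N m; "finger_gap": opening from 0.0 (shut) to 1.0 (fully open); "grip_force": force on a finger pad.
Only numpy, scipy, OpenCV 4.12 (cv2) and the standard library are available. Lean on these libraries where they do the work, as an engineer would, in place of code of your own. Each camera call takes 0.05 s, during which the arm holds its last target. There are 200 camera calls.

## Working session

There is one attempt and no reset: what is moved stays moved. The work goes in short steps, Python scripts to look and compute and a shell command to move; the robot and the scene stay as the last step left them, time stands still between calls to the robot, and variables do not carry over. Pictures are saved under pics/ and viewed, at most 10 in all, crops included, and the job is handed in when it is done.

```bash
ls; mkdir -p pics
python3 - <<'E'
from rig import bot
import cv2,numpy as np
s=bot.sense();print(s)
for n in ["scene","side"]:
    c=bot.camera(n);cv2.imwrite(f"pics/{n}0.png",c["img"][:,:,::-1]);print(n,c["camera_matrix"],c["k1"],np.round(c["world_to_cam"],4))
E
```

```text
drive.py
pics
rig.py
{'time_s': 0.0, 'joint_pos': array([ 1.18241032,  0.33287497, -0.06471709,  1.4609536 ,  0.0215788 ,
        1.34988978, -0.0884955 ]), 'joint_vel': array([-0.00068166,  0.00061506, -0.00181376, -0.00193373,  0.00112194,
        0.00066262, -0.00023507]), 'tau': array([-7.21642245e-04, -6.23248672e+01,  2.41085660e-02, -3.89904284e+01,
       -6.12974307e-02,  3.96393193e-02,  2.10000726e-04]), 'tool_pos': array([ 0.223433  , -0.58330673,  0.24044616]), 'tcp_rot': array([ 9.83318005e-01,  1.81893346e-01, -1.49914866e-04, -6.99697152e-04]), 'ft_force': array([-0.65582504, -0.00774599,  0.20971557]), 'wrist_torque': array([-0.03233992,  0.03070639,  0.03872967]), 'grip_force': 0.0, 'finger_gap': 1.0029446063155114}
scene [[457.28784379   0.         277.52036662]
 [  0.         457.28784379 204.09285172]
 [  0.           0.           1.        ]] -0.1029518610964264 [[ 0.7346 -0.6785 -0.0036 -0.4861]
 [ 0.4175  0.4478  0.7907 -0.2666]
 [-0.5349 -0.5824  0.6122 -1.1798]
 [ 0.      0.      0.      1.    ]]
side [[468.21675118   0.         276.7595201 ]
 [  0.         468.21675118 210.57617043]
 [  0.           0.           1.        ]] -0.14065395742866812 [[-0.6791 -0.7339  0.0142  0.207 ]
 [ 0.5183 -0.4657  0.7173 -0.5008]
 [-0.5199  0.4945  0.6966 -0.7375]
 [ 0.      0.      0.      1.    ]]
```

View pics/scene0.png

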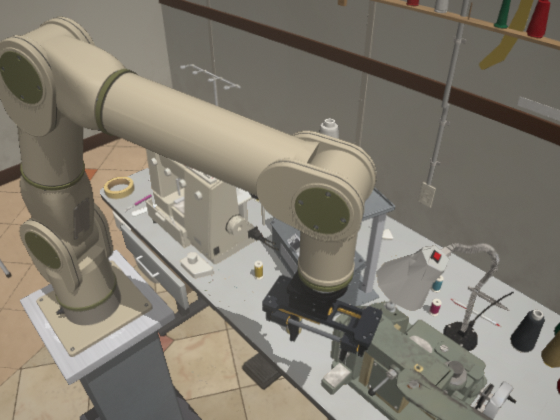

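View pics/side0.png

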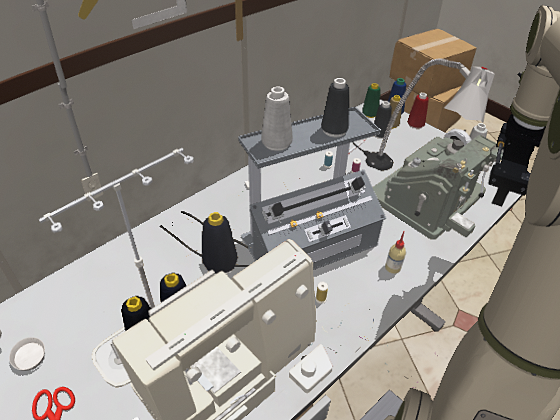

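The scene view is mostly blocked by the arm. In the side view, the gauge has its left cursor near (278,208), right cursor (357,185), clips (293,224) and (319,215), and lock tab (326,229). The oiler is at (397,255) and the spool at (322,292). I'll enlarge that area.

Run:
```python
import cv2
im=cv2.imread("pics/side0.png")[125:275,225:400]
cv2.imwrite("pics/side0c.png",cv2.resize(im,None,fx=4,fy=4,interpolation=cv2.INTER_CUBIC))
```

```text
(no output)
```

View pics/side0c.png

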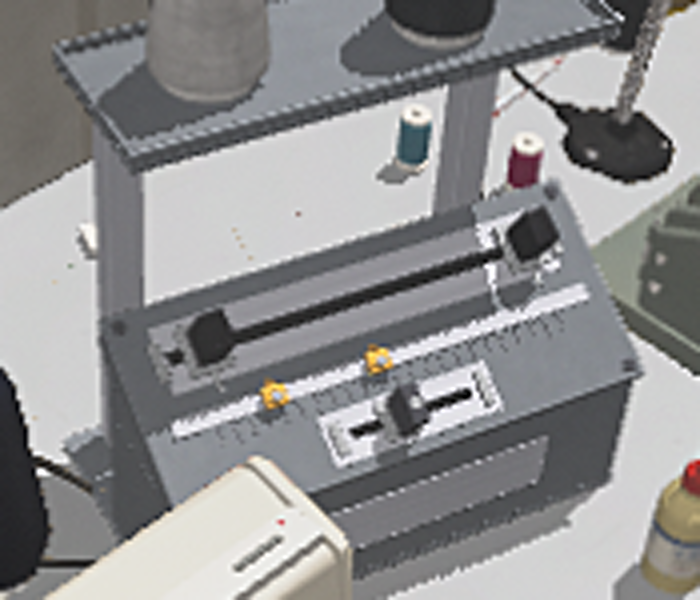

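The crop (4x, offset 225,125) shows the deck corners at upper left (103,322), upper right (555,182) and lower right (637,374). The shelf's lower front corners are at (135,172) and (620,38), and the block tops, yellow clips and lock tab are all clear. I'll fit the gauge pose from the corners, then cast rays.

```bash
cat > h.py <<'E'
import numpy as np,cv2
from scipy.optimize import least_squares
from scipy.spatial.transform import Rotation as R
S=np.diag([1,-1,-1.])
def dist(c):return np.array([c["k1"],0,0,0,0.])
def proj(c,P):
    M=c["world_to_cam"];r=cv2.Rodrigues(S@M[:3,:3])[0]
    return cv2.projectPoints(np.array(P,float).reshape(-1,1,3),r,S@M[:3,3],c["camera_matrix"],dist(c))[0][:,0]
def ray(c,uv):
    p=cv2.undistortPoints(np.array(uv,float).reshape(-1,1,2),c["camera_matrix"],dist(c))[0,0]
    M=c["world_to_cam"];d=M[:3,:3].T@np.array([p[0],-p[1],-1]);return -M[:3,:3].T@M[:3,3],d/np.linalg.norm(d)
def g2w(g,P):
    return R.from_euler('z',g[2]).apply(np.atleast_2d(P))+[g[0],g[1],0]
def fitg(obs,g0=(.6,0,0)):   # obs: list of (cam,[P],[uv])
    f=lambda g:np.concatenate([(proj(c,g2w(g,P))-uv).ravel() for c,P,uv in obs])
    return least_squares(f,g0,loss='soft_l1')
def deck(c,uv,g,h):  # pixel -> (s up slope, y along, h) on plane h above deck, gauge frame
    o,d=ray(c,uv);Rz=R.from_euler('z',-g[2]);o=Rz.apply(o-[g[0],g[1],0]);d=Rz.apply(d)
    n=np.array([-.5,0,3**.5/2]);u=np.array([3**.5/2,0,.5]);p0=np.array([0,0,.15])
    t=((p0+h*n-o)@n)/(d@n);p=o+t*d;return np.array([(p-p0)@u,p[1]])
def onz(c,uv,z):
    o,d=ray(c,uv);return o+d*(z-o[2])/d[2]
E
python3 - <<'E'
from h import *
from rig import bot
c=bot.camera("side")
P=[(-.0831,-.15,.102),(.0294,-.15,.167),(.0294,.15,.167),(-.0085,.15,.293),(-.0085,-.15,.293)]
uv=np.array([(637,374),(555,182),(103,322),(135,172),(620,38)])/4+[225,125]
r=fitg([(c,P,uv)]);g=r.x;print(g,r.fun.reshape(-1,2).round(1))
f=lambda x,y,h:print(deck(c,(x/4+225,y/4+125),g,h).round(4))
f(212,322,.035);f(535,220,.035);f(274,383,.006);f(378,346,.006);f(405,390,.032)
w=c["world_to_cam"];print(-w[:3,:3].T@w[:3,3])
for n,u,z in [("spool",(322,299),0),("oiler",(393,270),0)]:print(n,onz(c,u,z))
for n,u in [("cA",(275,143)),("cB",(337,129))]:print(n,onz(c,u,.3))
E
```

```text
[ 0.52197297 -0.31669041 -0.29423603] [[ 2.4 -0.4]
 [ 0.3 -1.5]
 [-1.7 -0.1]
 [-3.6  2.5]
 [ 1.8 -0.6]]
[0.0056 0.1006]
[ 0.004  -0.1038]
[-0.0311  0.0704]
[-0.0303  0.0044]
[-0.063   0.0116]
[0.01668618 0.28342519 0.87005975]
spool [ 0.38846804 -0.21599882  0.        ]
oiler [ 3.30157361e-01 -4.02515611e-01  1.11022302e-16]
cA [ 0.5912121  -0.25421371  0.3       ]
cB [ 0.54054161 -0.38909714  0.3       ]
```

```bash
cat >> h.py <<'E'
def rows(s,g,pg,lean,sgn=None):
    """target TCP pg in gauge frame, lean deg -> shift & rotvec in present tool frame"""
    T=R.from_quat(s["tcp_rot"]);L=np.radians(lean);best=None
    for sg in (1,-1):
        z=np.array([np.sin(L),0,-np.cos(L)]);y=np.array([0,sg,0]);x=np.cross(y,z)
        Q=R.from_euler('z',g[2])*R.from_matrix(np.c_[x,y,z]);rv=(T.inv()*Q).as_rotvec()
        if best is None or np.linalg.norm(rv)<np.linalg.norm(best):best=rv
    d=T.inv().apply(g2w(g,pg)[0]-s["tool_pos"])
    print("shift",d.round(4),"rot",best.round(4));return d,best
def grip(sl,y,h):  # deck coords -> gauge
    return np.array([sl*3**.5/2-h*.5,y,.15+sl*.5+h*3**.5/2])
E
python3 - <<'E'
from h import *
from rig import bot
s=bot.sense();g=[.522,-.3167,-.2942]
rows(s,g,[-.111,0,.3126],35);rows(s,g,[-.16,0,.36],35)
c=bot.camera("wrist");T=R.from_quat(s["tcp_rot"]);w=c["world_to_cam"]
print(T.as_matrix().round(2)); print("cam in tool",T.inv().apply(-w[:3,:3].T@w[:3,3]-s["tool_pos"]),"look",T.inv().apply(-w[2,:3]),c["camera_matrix"][0,0])
cs=bot.camera("side");print("overlock",onz(cs,(311,261),.285),onz(cs,(291,240),.285))
E
```

```text
shift [ 0.2865 -0.2104 -0.0717] rot [-0.2025  0.5887  0.6387]
shift [ 0.2478 -0.2405 -0.1191] rot [-0.2025  0.5887  0.6387]
[[ 0.93  0.36 -0.  ]
 [ 0.36 -0.93  0.  ]
 [-0.   -0.   -1.  ]]
cam in tool [ 0.06990953  0.00133002 -0.14352237] look [-2.57066342e-01  9.42248994e-04  9.66393299e-01] 340.375763585226
overlock [ 0.33014523 -0.09349322  0.285     ] [ 0.38496946 -0.10135124  0.285     ]
```

```bash
python3 drive.py '[[0.08,-0.06,-0.06,-0.06,0.18,0.19],[0.27,-0.22,-0.09,-0.2,0.59,0.64],[0.27,-0.22,-0.09,-0.2,0.59,0.64],[0.27,-0.22,-0.09,-0.2,0.59,0.64],[0.27,-0.22,-0.09,-0.2,0.59,0.64],[0.27,-0.22,-0.09,-0.2,0.59,0.64],[0.27,-0.22,-0.09,-0.2,0.59,0.64],[0.27,-0.22,-0.09,-0.2,0.59,0.64],[0.27,-0.22,-0.09,-0.2,0.59,0.64],[0.27,-0.22,-0.09,-0.2,0.59,0.64],[0.27,-0.22,-0.09,-0.2,0.59,0.64],[0.27,-0.22,-0.09,-0.2,0.59,0.64]]' 0.6
python3 - <<'E'
from h import *
from rig import bot
c=bot.camera("wrist");im=c["img"][:,:,::-1];cv2.imwrite("pics/w1.png",im);np.save("w1.npy",c,allow_pickle=True);print(bot.sense())
cv2.imwrite("pics/w1b.png",cv2.resize(im,None,fx=1.42,fy=1.42,interpolation=cv2.INTER_CUBIC))
E
```

```text
time_s: 1.45
tool_pos: [0.3965, -0.2826, 0.3307]
tcp_rot: [0.943, -0.141, 0.298, 0.043]
ft_force: [-0.6, 1.1, 1.6]
finger_gap: 0.598
grip_force: 0.0
{'time_s': 1.5, 'joint_pos': array([ 1.11809093, -0.39903803, -0.32852612,  2.09658888, -0.50737877,
        0.92080181, -0.881902  ]), 'joint_vel': array([-0.00167856, -0.00315355, -0.00705424,  0.00034418, -0.0002546 ,
        0.00056373, -0.00132745]), 'tau': array([-7.01976052e-03, -1.34008652e+01,  4.28685889e+00, -4.20218825e+01,
       -1.62653279e+00, -2.41758093e+00, -6.65626445e-03]), 'tool_pos': array([ 0.39659822, -0.28248458,  0.33079901]), 'tcp_rot': array([ 0.9431442 , -0.14104507,  0.29790587,  0.04286494]), 'ft_force': array([ 0.81296938,  0.02155475, -0.05255612]), 'wrist_torque': array([ 0.2407814 ,  0.62478688, -0.01776471]), 'grip_force': 0.0, 'finger_gap': 0.6021851668544077}
```

View pics/w1b.png

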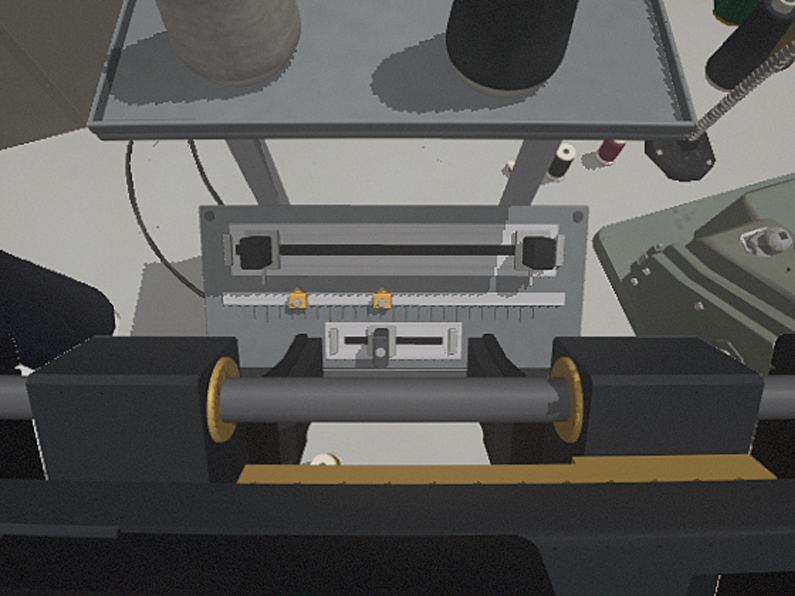

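The wrist view (scaled 1.42) shows the whole deck, with its upper corners at (203,206) and (590,206) and the shelf's lower edge running from (90,137) to (697,137). Cursor blocks are at (257,250) and (540,252), with pointers at about (264,277) and (530,276). The clip noses are at (297,290) and (381,290), and the lock tab is at (380,345). I'll zoom in on this.

Run:
```python
from h import *
im=cv2.imread("pics/w1.png")
cv2.imwrite("pics/w1c.png",cv2.resize(im[140:265,135:420],None,fx=2.8,fy=2.8,interpolation=cv2.INTER_CUBIC))
hsv=cv2.cvtColor(im,cv2.COLOR_BGR2HSV);m=cv2.inRange(hsv,(12,110,110),(32,255,255));m[:195]=0;m[225:]=0
n,l,st,ce=cv2.connectedComponentsWithStats(m)
for i in range(1,n):
    if st[i,4]>10:
        ys,xs=np.where(l==i);print(st[i],ce[i].round(2),"top rows",[(y,xs[ys==y].mean().round(2),(ys==y).sum()) for y in sorted(set(ys))])
```

```text
[203 202  13  15 125] [209.46 209.68] top rows [(np.int64(202), np.float64(209.0), np.int64(1)), (np.int64(203), np.float64(209.0), np.int64(3)), (np.int64(204), np.float64(209.0), np.int64(5)), (np.int64(205), np.float64(209.0), np.int64(7)), (np.int64(206), np.float64(209.5), np.int64(12)), (np.int64(207), np.float64(209.5), np.int64(12)), (np.int64(208), np.float64(209.5), np.int64(12)), (np.int64(209), np.float64(209.0), np.int64(13)), (np.int64(210), np.float64(209.0), np.int64(13)), (np.int64(211), np.float64(209.22), np.int64(9)), (np.int64(212), np.float64(210.5), np.int64(6)), (np.int64(213), np.float64(210.5), np.int64(6)), (np.int64(214), np.float64(210.5), np.int64(6)), (np.int64(215), np.float64(209.62), np.int64(8)), (np.int64(216), np.float64(209.5), np.int64(12))]
[263 202  13  15 123] [268.8  209.74] top rows [(np.int64(202), np.float64(269.0), np.int64(1)), (np.int64(203), np.float64(269.0), np.int64(3)), (np.int64(204), np.float64(269.0), np.int64(5)), (np.int64(205), np.float64(269.0), np.int64(7)), (np.int64(206), np.float64(269.5), np.int64(10)), (np.int64(207), np.float64(269.0), np.int64(13)), (np.int64(208), np.float64(269.0), np.int64(13)), (np.int64(209), np.float64(268.5), np.int64(12)), (np.int64(210), np.float64(268.5), np.int64(12)), (np.int64(211), np.float64(268.5), np.int64(8)), (np.int64(212), np.float64(268.5), np.int64(6)), (np.int64(213), np.float64(268.5), np.int64(6)), (np.int64(214), np.float64(268.5), np.int64(6)), (np.int64(215), np.float64(269.22), np.int64(9)), (np.int64(216), np.float64(268.5), np.int64(12))]
```

View pics/w1c.png

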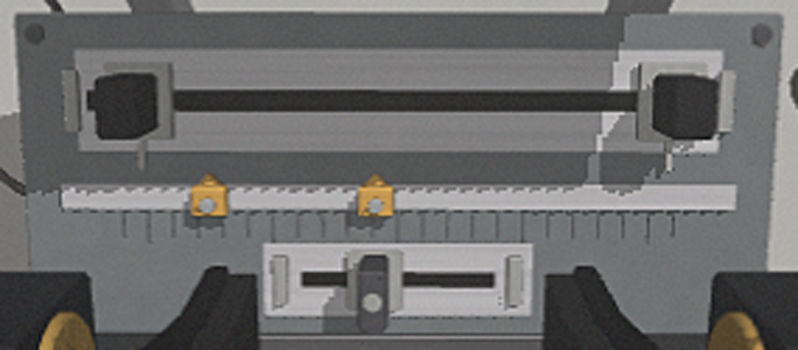

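The zoom (2.8x, offset 135,140) shows pointer tips at (142,166) and (668,163), noses at original pixels (209,202) and (269,202), and deck upper corners at (16,14) and (783,14). The lock tab top is near (373,262).

Run:
```python
from h import *
from rig import bot
w=np.load("w1.npy",allow_pickle=True).item();s=bot.camera("side")
Ps=[(-.0831,-.15,.102),(.0294,-.15,.167),(.0294,.15,.167)];us=np.array([(637,374),(555,182),(103,322)])/4+[225,125]
Pw=[(.0294,.15,.167),(.0294,-.15,.167),(-.0085,.15,.293),(-.0085,-.15,.293)]
uw=np.array([(140.7,145),(414.6,145),(90/1.42,137/1.42),(697/1.42,137/1.42)])
for o in ([(w,Pw,uw)],[(w,Pw,uw),(s,Ps,us)]):
    r=fitg(o,(.52,-.31,-.29));print(r.x.round(4),r.fun.reshape(-1,2).round(1).tolist())
g=r.x;np.save("g.npy",g)
f=lambda n,u,h:print(n,deck(w,u,g,h).round(4))
z=lambda x,y:(135+x/2.8,140+y/2.8)
f("tipL",z(142,166),.0035);f("tipR",z(668,163),.0035);f("noseL",(209,202),.004);f("noseR",(269,202),.004)
f("lock",z(373,262),.032);f("stopL",z(280,280),.004);f("stopR",z(514,280),.004)
f("blkL top",z(125,104),.03);f("blkR",z(687,106),.03)
st=bot.sense()
```

```text
[ 0.5268 -0.3229 -0.2979] [[-1.0, -2.7], [0.9, -2.6], [1.8, 1.4], [-1.6, 1.3]]
[ 0.5259 -0.3221 -0.2992] [[-1.5, -1.9], [0.7, -1.5], [0.8, 2.5], [-1.9, 2.9], [2.5, -2.1], [0.7, -3.1], [-1.1, -2.4]]
tipL [-0.0273  0.1007]
tipR [-0.0257 -0.1062]
noseL [-0.0302  0.0749]
noseR [-0.0301  0.0088]
lock [-0.0585  0.0089]
stopL [-0.0734  0.0471]
stopR [-0.0732 -0.0466]
blkL top [-0.0005  0.0985]
blkR [-0.0008 -0.1047]
```

Run:
```python
from h import *
from rig import bot
w=np.load("w1.npy",allow_pickle=True).item();s=bot.camera("side");g=np.load("g.npy")
G=lambda p:R.from_euler('z',-g[2]).apply(p-[g[0],g[1],0]).round(3)
for z in (.1,.15,.2,.25):print(z,[G(onz(w,np.array(u)/1.42,z)).tolist() for u in [(690,225),(660,290),(640,270)]],[G(onz(s,u,z)).tolist() for u in [(388,200),(386,195),(440,145)]])
st=bot.sense()
for n,y in (("R",-.106),("L",.1007)):
    print(n);rows(st,g,grip(-.002,y,.12),36);rows(st,g,grip(0,y,.027),36)
```

```text
0.1 [[0.047, -0.271, 0.1], [-0.016, -0.231, 0.1], [0.003, -0.216, 0.1]] [[-0.036, -0.188, 0.1], [-0.018, -0.194, 0.1], [0.092, -0.463, 0.1]]
0.15 [[0.021, -0.236, 0.15], [-0.034, -0.201, 0.15], [-0.018, -0.189, 0.15]] [[-0.076, -0.148, 0.15], [-0.06, -0.154, 0.15], [0.043, -0.405, 0.15]]
0.2 [[-0.006, -0.202, 0.2], [-0.053, -0.172, 0.2], [-0.039, -0.161, 0.2]] [[-0.117, -0.108, 0.2], [-0.102, -0.113, 0.2], [-0.006, -0.347, 0.2]]
0.25 [[-0.032, -0.167, 0.25], [-0.071, -0.142, 0.25], [-0.06, -0.134, 0.25]] [[-0.158, -0.068, 0.25], [-0.144, -0.073, 0.25], [-0.055, -0.289, 0.25]]
R
shift [0.0151 0.1066 0.1055] rot [-0.0046  0.0168  0.0015]
shift [0.009  0.1071 0.1983] rot [-0.0046  0.0168  0.0015]
L
shift [ 0.0155 -0.1001  0.1065] rot [-0.0046  0.0168  0.0015]
shift [ 0.0093 -0.0996  0.1993] rot [-0.0046  0.0168  0.0015]
```

```bash
python3 drive.py '[[0.01,0.04,0.02,0,0.017,0],[0.015,0.08,0.06,0,0.017,0],[0.015,0.107,0.09,0,0.017,0],[0.012,0.107,0.12,0,0.017,0],[0.01,0.107,0.14,0,0.017,0],[0.01,0.107,0.16,0,0.017,0],[0.01,0.107,0.18,0,0.017,0],[0.009,0.107,0.19,0,0.017,0],[0.009,0.107,0.198,0,0.017,0],[0.009,0.107,0.198,0,0.017,0],[0.009,0.107,0.198,0,0.017,0]]' 0.6
python3 - <<'E'
from h import *
from rig import bot
st=bot.sense();g=np.load("g.npy");rows(st,g,grip(0,-.106,.027),36)
c=bot.camera("wrist");im=c["img"][:,:,::-1]
cv2.imwrite("pics/w2.png",im)
E
```

```text
time_s: 2.7
tool_pos: [0.4819, -0.4192, 0.1748]
tcp_rot: [0.941, -0.14, 0.306, 0.045]
ft_force: [0.4, -0.1, 1.0]
finger_gap: 0.598
grip_force: 0.0
shift [-0.0009  0.0003  0.0011] rot [-0.0039 -0.0012  0.0025]
```

View pics/w2.png

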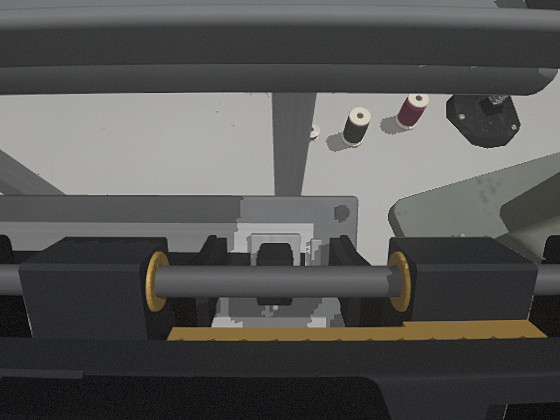

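In the image the block sits at (275,270), centred between the fingers, with nothing in contact. I'll close the gripper and then slide left by 0.115 m.

```bash
python3 drive.py '[[0,0,0,0,0,0],[0,0,0,0,0,0],[0,0,0,0,0,0],[0,0,0,0,0,0],[0,0,0,0,0,0]]' 0.0 12
python3 - <<'E'
from h import *
from rig import bot
st=bot.sense();g=np.load("g.npy");print(R.from_euler('z',-g[2]).apply(st["tool_pos"]-[g[0],g[1],0]));rows(st,g,grip(0,.0088,.027),36)
E
```

```text
time_s: 3.25
tool_pos: [0.4819, -0.4189, 0.1742]
tcp_rot: [0.941, -0.14, 0.306, 0.044]
ft_force: [0.8, -0.9, -0.3]
finger_gap: 0.233
grip_force: 0.0
[-0.01343153 -0.1054492   0.17423378]
shift [-0.0003 -0.1142  0.0011] rot [-0.0043 -0.0008  0.0026]
```

```bash
python3 drive.py '[[0,0,0,0,0,0],[0,0,0,0,0,0],[0,0,0,0,0,0],[0,-0.01,0,0,0,0],[0,-0.03,0,0,0,0],[0,-0.05,0,0,0,0],[0,-0.07,0,0,0,0],[0,-0.09,0.0,0,0,0],[0,-0.105,0,0,0,0],[0,-0.112,0,0,0,0],[0,-0.1145,0,0,0,0],[0,-0.1145,0,0,0,0]]'
python3 drive.py '[[0,0,0,0,0,0],[0,0,0,0,0,0]]'
python3 - <<'E'
from h import *
from rig import bot
st=bot.sense();g=np.load("g.npy");print(R.from_euler('z',-g[2]).apply(st["tool_pos"]-[g[0],g[1],0]));rows(st,g,grip(0,.0088,.027),36)
c=bot.camera("wrist");np.save("w3.npy",c,allow_pickle=True);cv2.imwrite("pics/w3.png",c["img"][:,:,::-1])
c=bot.camera("side");cv2.imwrite("pics/s3.png",cv2.resize(c["img"][150:240,255:375,::-1],None,fx=5,fy=5,interpolation=cv2.INTER_CUBIC))
E
```

```text
time_s: 4.45
tool_pos: [0.516, -0.3081, 0.1742]
tcp_rot: [0.941, -0.139, 0.306, 0.044]
ft_force: [8.4, -0.3, -6.4]
finger_gap: 0.182
grip_force: 12.0
time_s: 4.65
tool_pos: [0.516, -0.3082, 0.1742]
tcp_rot: [0.941, -0.139, 0.306, 0.044]
ft_force: [9.3, -0.9, -6.6]
finger_gap: 0.181
grip_force: 12.0
[-0.01351403  0.01034749  0.17423348]
shift [-0.0005  0.0015  0.0007] rot [-0.0056 -0.0011  0.0033]
```

View pics/w3.png

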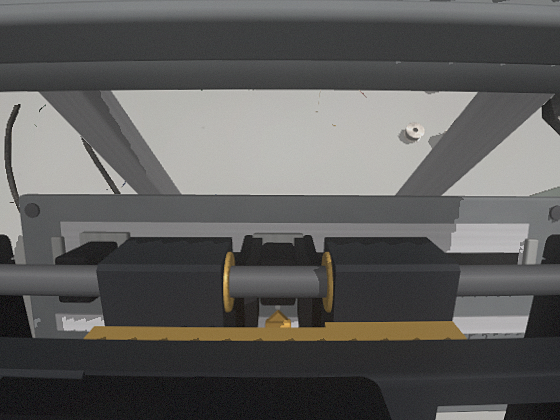

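The right block is held at (278,270), with the right clip's nose almost in line below it at (278,312). The left cursor is at (85,270).

Run:
```python
from h import *
from rig import bot
w=np.load("w3.npy",allow_pickle=True).item();g=np.load("g.npy")
hsv=cv2.cvtColor(w["img"],cv2.COLOR_RGB2HSV);m=cv2.inRange(hsv,(12,110,110),(32,255,255))
for r in range(306,322):
    x=np.where(m[r,255:300])[0]+255
    if len(x):print(r,x.min(),x.max(),deck(w,((x.min()+x.max())/2,r),g,.004).round(4))
gr=cv2.cvtColor(w["img"],cv2.COLOR_RGB2GRAY)
for r in (238,245,250,298,303):print(r,gr[r,240:318].tolist())
```

```text
311 276 276 [-0.03    0.0101]
312 277 277 [-0.0306  0.0095]
313 276 278 [-0.0312  0.0095]
314 275 279 [-0.0317  0.0095]
315 274 280 [-0.0323  0.0095]
316 273 281 [-0.0329  0.0095]
317 272 282 [-0.0335  0.0095]
318 271 284 [-0.0341  0.0092]
319 270 289 [-0.0347  0.0081]
320 269 289 [-0.0353  0.0084]
321 269 290 [-0.0358  0.0081]
238 [127, 128, 134, 116, 68, 31, 40, 39, 41, 40, 41, 41, 35, 32, 33, 34, 29, 35, 30, 25, 32, 31, 81, 108, 115, 113, 113, 114, 113, 115, 116, 115, 111, 113, 110, 114, 111, 111, 116, 115, 115, 115, 114, 115, 116, 115, 114, 112, 113, 113, 112, 109, 116, 102, 60, 28, 32, 33, 34, 32, 34, 30, 35, 36, 36, 46, 40, 41, 41, 41, 38, 26, 66, 121, 131, 127, 127, 126]
245 [132, 117, 70, 29, 36, 37, 36, 37, 42, 36, 39, 39, 41, 42, 36, 38, 45, 42, 38, 43, 42, 40, 48, 40, 34, 37, 37, 42, 40, 41, 40, 40, 40, 37, 42, 41, 41, 42, 31, 42, 34, 40, 41, 40, 40, 36, 38, 43, 43, 36, 42, 38, 31, 93, 66, 36, 45, 35, 41, 43, 44, 41, 38, 43, 41, 36, 37, 32, 37, 42, 33, 40, 34, 30, 92, 130, 131, 124]
250 [91, 36, 30, 36, 33, 35, 34, 35, 37, 32, 38, 42, 42, 36, 40, 39, 45, 41, 42, 39, 44, 38
[... 161 characters left out ...]
 41, 38, 40, 33, 35, 34, 39, 36, 32, 36, 37, 31, 25, 68, 131, 135]
298 [26, 23, 24, 26, 48, 52, 49, 50, 49, 48, 51, 49, 47, 49, 48, 50, 43, 26, 30, 58, 48, 32, 36, 32, 38, 37, 34, 33, 27, 35, 33, 37, 29, 37, 37, 31, 29, 36, 35, 31, 26, 36, 31, 29, 36, 29, 31, 38, 32, 31, 35, 32, 33, 33, 28, 46, 68, 47, 33, 36, 34, 35, 40, 35, 40, 37, 33, 41, 35, 35, 37, 38, 28, 32, 29, 27, 24, 24]
303 [29, 30, 25, 27, 50, 55, 52, 47, 41, 43, 38, 40, 37, 40, 41, 39, 43, 34, 31, 79, 81, 44, 30, 31, 35, 34, 36, 37, 38, 29, 31, 36, 32, 39, 33, 33, 39, 28, 28, 31, 39, 38, 33, 33, 33, 37, 32, 35, 29, 39, 36, 33, 30, 27, 45, 82, 90, 52, 34, 38, 37, 40, 43, 38, 39, 41, 38, 42, 33, 39, 38, 45, 33, 33, 31, 29, 31, 31]
```

```bash
python3 drive.py '[[0,0.0008,0,0,0,0],[0,0.0008,0,0,0,0],[0,0.0008,0,0,0,0]]'
python3 drive.py '[[0,0,0,0,0,0],[0,0,0,0,0,0],[0,0,0,0,0,0],[0,0,-0.01,0,0,0],[0,0,-0.04,0,0,0],[0,0,-0.08,0,0,0],[0,-0.03,-0.11,0,0,0],[0,-0.07,-0.11,0,0,0],[0,-0.09,-0.11,0,0,0],[0,-0.09,-0.11,0,0,0]]' 0.4
python3 - <<'E'
from h import *
from rig import bot
st=bot.sense();g=np.load("g.npy");print(R.from_euler('z',-g[2]).apply(st["tool_pos"]-[g[0],g[1],0]));rows(st,g,grip(0,.1007,.027),36)
c=bot.camera("wrist");np.save("w4.npy",c,allow_pickle=True);cv2.imwrite("pics/w4.png",c["img"][:,:,::-1])
E
```

```text
time_s: 5.05
tool_pos: [0.5157, -0.3091, 0.1742]
tcp_rot: [0.941, -0.139, 0.306, 0.044]
ft_force: [8.5, -1.9, -6.6]
finger_gap: 0.184
grip_force: 12.0
time_s: 6.05
tool_pos: [0.4797, -0.2028, 0.2647]
tcp_rot: [0.941, -0.138, 0.307, 0.045]
ft_force: [-0.0, -0.2, -0.4]
finger_gap: 0.401
grip_force: 0.0
[-0.07931954  0.10040407  0.26470092]
shift [-0.0007  0.0002  0.1126] rot [-0.0047 -0.0022  0.0066]
```

View pics/w4.png

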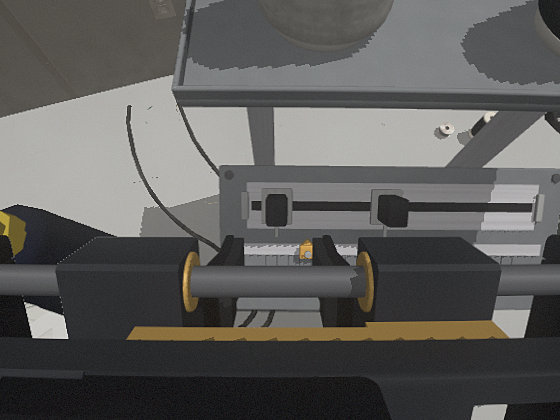

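The right cursor (pointer near (379,236)) was left where placed, and the left block at (275,208) is centred under the gripper. I'll descend and grip it.

```bash
python3 drive.py '[[0,0,0.03,0,0,0],[0,0,0.06,0,0,0],[0,0,0.085,0,0,0],[0,0,0.1,0,0,0],[0,0,0.111,0,0,0],[0,0,0.111,0,0,0]]' 0.4
python3 drive.py '[[0,0,0,0,0,0],[0,0,0,0,0,0],[0,0,0,0,0,0],[0,0,0,0,0,0],[0,0,0,0,0,0],[0,0,0,0,0,0]]' 0.0 12
python3 - <<'E'
from h import *
from rig import bot
st=bot.sense();g=np.load("g.npy");print(R.from_euler('z',-g[2]).apply(st["tool_pos"]-[g[0],g[1],0]));rows(st,g,grip(0,.0755,.027),36)
E
```

```text
time_s: 6.7
tool_pos: [0.541, -0.225, 0.1721]
tcp_rot: [0.941, -0.141, 0.305, 0.044]
ft_force: [0.1, -0.4, -1.3]
finger_gap: 0.397
grip_force: 0.0
time_s: 7.3
tool_pos: [0.5417, -0.2241, 0.1744]
tcp_rot: [0.941, -0.14, 0.306, 0.045]
ft_force: [-5.9, 4.0, 7.0]
finger_gap: 0.18
grip_force: 12.0
[-0.01372351  0.09831586  0.17440221]
shift [-0.0005  0.0228  0.0009] rot [-0.004  -0.0013  0.003 ]
```

```bash
python3 drive.py '[[0,0.008,0,0,0,0],[0,0.016,0,0,0,0],[0,0.021,0,0,0,0],[0,0.023,0,0,0,0],[0,0.023,0,0,0,0],[0,0.023,0,0,0,0]]'
python3 - <<'E'
from h import *
from rig import bot
st=bot.sense();g=np.load("g.npy");print(R.from_euler('z',-g[2]).apply(st["tool_pos"]-[g[0],g[1],0]));rows(st,g,grip(0,.0755,.027),36)
w=bot.camera("wrist")
hsv=cv2.cvtColor(w["img"],cv2.COLOR_RGB2HSV);m=cv2.inRange(hsv,(12,110,110),(32,255,255))
for r in range(306,320):
    x=np.where(m[r,255:300])[0]+255
    if len(x):print(r,x.min(),x.max(),deck(w,((x.min()+x.max())/2,r),g,.004).round(4))
E
```

```text
time_s: 7.9
tool_pos: [0.5347, -0.2468, 0.1744]
tcp_rot: [0.94, -0.14, 0.306, 0.045]
ft_force: [-8.1, 2.5, 8.0]
finger_gap: 0.183
grip_force: 12.0
[-0.01373191  0.07455638  0.17436858]
shift [-0.0004 -0.0009  0.0009] rot [-0.0032 -0.0013  0.0024]
312 275 275 [-0.0308  0.0748]
313 274 277 [-0.0313  0.0745]
314 273 278 [-0.0319  0.0745]
315 272 279 [-0.0325  0.0745]
316 271 280 [-0.0331  0.0745]
317 270 281 [-0.0337  0.0745]
318 269 282 [-0.0343  0.0745]
319 268 287 [-0.0349  0.0734]
```

```bash
python3 drive.py '[[0,0,0,0,0,0],[0,0,0,0,0,0],[0,0,0,0,0,0],[0,0,-0.01,0,0,0],[0,0,-0.04,0,0,0],[0,0,-0.08,0,0,0],[-0.01,0.03,-0.12,0,0,0],[-0.02,0.05,-0.16,0,0,0],[-0.03,0.06,-0.19,0,0,0],[-0.03,0.06,-0.19,0,0,0],[-0.03,0.06,-0.19,0,0,0]]' 0.4
python3 - <<'E'
from h import *
from rig import bot
st=bot.sense();g=np.load("g.npy");print(R.from_euler('z',-g[2]).apply(st["tool_pos"]-[g[0],g[1],0]));rows(st,g,grip(-.072,.0089,.027),36)
c=bot.camera("wrist");np.save("w5.npy",c,allow_pickle=True)
cv2.imwrite("pics/w5.png",cv2.resize(c["img"][130:262,170:370,::-1],None,fx=4,fy=4,interpolation=cv2.INTER_CUBIC))
E
```

```text
time_s: 9.05
tool_pos: [0.3874, -0.2644, 0.3099]
tcp_rot: [0.94, -0.14, 0.307, 0.045]
ft_force: [-0.2, 0.5, 0.3]
finger_gap: 0.398
grip_force: 0.0
[-0.14933371  0.0143038   0.30991311]
shift [-0.0423  0.0059  0.1827] rot [-0.0035 -0.0018  0.0025]
```

View pics/w5.png

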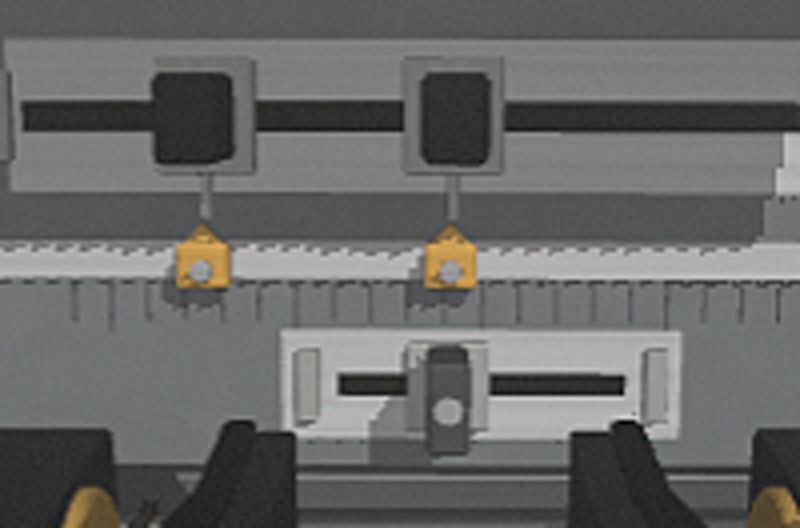

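Pointers sit over their noses: left 206 vs 203 px, right 452 vs 450 px at about 0.27 mm/px, so both are within 1 mm. The lock tab is at x≈447, with its stop at 643. Next I grip the lock tab.

```bash
python3 drive.py '[[-0.02,0.003,0.02,0,0,0],[-0.042,0.006,0.05,0,0,0],[-0.042,0.006,0.09,0,0,0],[-0.042,0.006,0.125,0,0,0],[-0.042,0.006,0.15,0,0,0],[-0.042,0.006,0.17,0,0,0],[-0.042,0.006,0.182,0,0,0],[-0.042,0.006,0.182,0,0,0]]' 0.4
python3 drive.py '[[0,0,0,0,0,0],[0,0,0,0,0,0],[0,0,0,0,0,0],[0,0,0,0,0,0],[0,0,0,0,0,0],[0,0,0,0,0,0],[0,0,0,0,0,0]]' 0.0 15
python3 - <<'E'
from h import *
from rig import bot
st=bot.sense();g=np.load("g.npy");print(R.from_euler('z',-g[2]).apply(st["tool_pos"]-[g[0],g[1],0]));rows(st,g,grip(-.072,-.0315,.027),36)
E
```

```text
time_s: 9.9
tool_pos: [0.456, -0.289, 0.1347]
tcp_rot: [0.941, -0.139, 0.304, 0.042]
ft_force: [-0.2, 0.3, 0.1]
finger_gap: 0.401
grip_force: 0.0
time_s: 10.6
tool_pos: [0.4557, -0.2909, 0.1383]
tcp_rot: [0.941, -0.14, 0.306, 0.045]
ft_force: [-5.0, 4.0, 7.3]
finger_gap: 0.13
grip_force: 15.0
[-0.07619222  0.00912531  0.13826448]
shift [-0.0004  0.0406  0.0007] rot [-0.0043 -0.0014  0.0028]
```

```bash
python3 drive.py '[[0,0.01,0,0,0,0],[0,0.02,0,0,0,0],[0,0.03,0,0,0,0],[0,0.036,0,0,0,0],[0,0.039,0,0,0,0],[0,0.041,0,0,0,0],[0,0.041,0,0,0,0],[0,0.041,0,0,0,0]]'
python3 - <<'E'
from h import *
from rig import bot
st=bot.sense();g=np.load("g.npy");print(R.from_euler('z',-g[2]).apply(st["tool_pos"]-[g[0],g[1],0]))
E
```

```text
time_s: 11.4
tool_pos: [0.4448, -0.327, 0.138]
tcp_rot: [0.941, -0.138, 0.306, 0.042]
ft_force: [-8.0, 18.1, 18.3]
finger_gap: 0.124
grip_force: 15.0
[-0.07598951 -0.02863216  0.13802282]
```

```bash
python3 drive.py '[[0,0.001,0,0,0,0],[0,0.001,0,0,0,0]]'
python3 drive.py '[[0,0,0,0,0,0],[0,0,0,0,0,0],[0,0,0,0,0,0],[0,0,-0.01,0,0,0],[0,0,-0.04,0,0,0],[0,0,-0.08,0,0,0],[0.01,-0.02,-0.12,0,0,0],[0.03,-0.04,-0.16,0,0,0],[0.04,-0.04,-0.18,0,0,0],[0.04,-0.04,-0.18,0,0,0],[0.04,-0.04,-0.18,0,0,0]]' 0.4
python3 - <<'E'
from h import *
from rig import bot
c=bot.camera("wrist")
cv2.imwrite("pics/w6.png",cv2.resize(c["img"][130:262,170:370,::-1],None,fx=4,fy=4,interpolation=cv2.INTER_CUBIC))
E
```

```text
time_s: 11.6
tool_pos: [0.4448, -0.3271, 0.1379]
tcp_rot: [0.941, -0.137, 0.306, 0.042]
ft_force: [-8.6, 21.2, 19.5]
finger_gap: 0.124
grip_force: 15.0
time_s: 12.7
tool_pos: [0.384, -0.2721, 0.3072]
tcp_rot: [0.94, -0.14, 0.306, 0.045]
ft_force: [-0.0, -0.2, -0.8]
finger_gap: 0.403
grip_force: 0.0
```

View pics/w6.png

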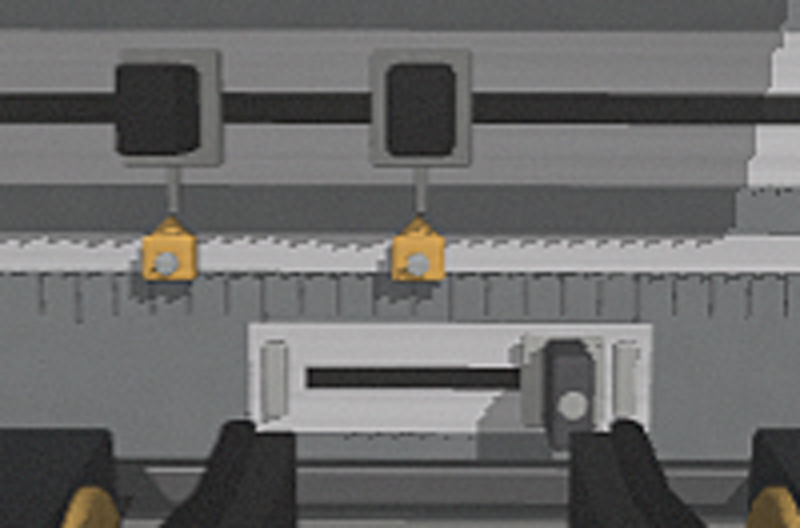

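Both pointers are still on their noses: 174 vs 171 px and 420 vs 418 px. The lock foot is centred 113 px (about 30 mm) right of mid-track, which is its end stop; the push also met 20 N or more of resistance there. The gripper is clear.

```bash
python3 -c "
from rig import bot
print(bot.hand_in())"
```

```text
the job is handed in; nothing more can be done
None
```

I handed the job in at about 13 s: both cursors measured within about 1 mm of their clips, and the locking slide is against its right stop. The arm never went near the cones, bottle or spool, though I didn't re-check them in a final picture, and the hand-in returned no verdict.

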